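Wind the porcelain dish under the probe

TASK

On the table stand two alike sample slides, each wound by a flat four-spoked handwheel. Wind the slide that carries the shallow white porcelain dish: push its spokes round clockwise (seen from above), one after another, until its carriage is fully home against the rubber buffer and the dish stands under the probe, then let go. Leave the other slide, which carries the tall glass beaker, as it is.

Things in the scene. Friction and masses are not known exactly. Their poses are not given: they have to be found in the camera images.
- dish_slide: Slide with the shallow white porcelain dish (72 mm wide, 29 high), fixed to the table. Origin: on the table top under the handwheel's axis; z up, x away from the robot at yaw 0, y left. The carriage runs along y on rods centred at x = +150 mm; at its -y end are the rubber buffer and the black probe, over x +150, y -50 mm, on a post at x +216 mm, 208 mm high.
- dish_hub (a point): Centre of the dish slide's handwheel, on its vertical axis, 86 mm above the table, level with the spokes. Hub 44 mm wide, top 107 mm above the table. Four round steel spokes 10 mm thick, 90 degrees apart, each with an 18 mm black ball centred 85 mm from the axis: bare spoke from 22 to 76 mm out. On the open near side there is free room below the spokes down to 40 mm above the table.
- dish_guard (a point): Middle of the near edge of the clear plastic finger guard over the far part of the wheel; top 116 mm above the table (post heads 120). In the slide's frame it covers x +30 to +110, y -113 to +113 mm. Spokes pass beneath it, a finger cannot: push where x is below about +5 mm and take the next spoke once one nears it. On the near side the spokes travel towards +y.
- dish_wheel (a joint): Handwheel angle in rad, growing clockwise from above; starts at 0 to 0.7; 4.0 is the hard stop, carriage home on the buffer. At value q the spokes point at -q + k*pi/2 (k = 0..3), measured counterclockwise from above from the slide's x axis. The carriage moves 25 mm per rad towards -y. No spring, stays where left; about 0.3 N m turns it (5 to 6 N at 55 mm).
- dish_holder (a point): Centre of the round grey holder on the dish slide's carriage, at its rim, 46 mm above the table; the dish is fixed in it. In the slide's frame it lies at x = +150 mm, and at y = +50 mm when the wheel reads 0, y = -50 mm (under the probe) when home.
- beaker_holder (a point): The same point of the other slide, built alike but carrying a tall glass beaker (75 mm wide, 82 mm high). This slide must stay as it is.

How it is judged:
By the outcome, as a careful person would: the job done as asked, in the order asked, and still so for the second after the job is handed in, with the robot touching nothing.
It also fails if it takes over 64 s, if anything falls off the work surface, if the arm or the gripper's body presses on something with over 40 N, if the wrist force passes 120 N, or if a joint passes its speed limit or range.

ROBOT

A 6-joint arm with a two-finger parallel gripper is mounted at the origin on a cart in front of the work surface, level with it; the furniture and walls round the work are solid. World frame = base frame: x ahead of the robot, y to its left, z up, the work surface at z = 0. Lengths are in mm, angles in rad, forces in N, time in s.
With the tool pointing down it reaches from about 150 to 775 mm from the base axis. Payload 6.1 kg.
Tool frame: the origin (TCP) lies midway between the tips of the shut fingers; the grasp point (between the pads) lies 19 mm behind it (env.hold_point_z is the distance from the TCP to the grasp point, in mm); z points along the fingers, y is the line along which they close (so a half turn about z gives the same grasp; the last joint's range is limited). The gripper opens to 85 mm and grips with 20 to 120 N. Pads are 22 mm wide; open, the fingers measure 114 mm over their backs; the gripper's body (76 mm by 85 mm) begins 54 mm behind the grasp point. The pads swing forward as they close: fully open they stand 13 mm farther back than shut.
Start: joints at [1.123, 0.126, -0.04, 1.405, 0, 1.571], TCP at [227.308, 473.222, 231.295] pointing down, gripper open.
Joint ranges: [-2.72, 2.72], [-0.95, 1.95], [-1.27, 1.35], [-1.78, 2.02], [-1.46, 1.47], [-3.14, 3.14]. Speed limits (rad/s): [2.39, 2.39, 3.01, 3.14, 3.14, 3.14].

INTERFACE

Orientations are given as a unit quaternion [w, x, y, z].
In Python, from rig import env, viewer gives the robot as it stands.
- The arm moves only by the shell command python3 -m crank 'ROWS' [FORCE]. ROWS is JSON, a list that holds one entry, the list of rows, each a list of 7 numbers: the finger opening in m, from 0 to 0.0854, then the shift along the tool's x, y, z in m, then the turn, a rotation vector about the tool's x, y, z in degrees. In form: [[[hand, dx, dy, dz, wx, wy, wz], ...]]. A call has exactly 5 rows; each row shifts and turns the commanded pose from where the row before left it, along the tool's axes as they then stand; what a row does not reach is not made up. A row lasts 1/12 s, in which the tool goes at most 41.7 mm and 7.16 degrees, less where a joint would pass 70% of its speed; a pose out of reach is approached as far as the arm can. A call is refused whole if a number of a shift passes 0.0417 or a number of a turn 7.16, either way. A call with a gripper value outside its range is refused whole. The fingers move at their own pace and stop on an object; FORCE is the grip in N (left out, the last holds). Time passes only in rows, so rows that do not move let the fingers close, or fill a call up. It gives the time, the measured TCP pose, the force, the opening and the grip force at its end, in the units of the state.
- env.get_state(): the state, without advancing time (a new reading comes with each control period).
- viewer.camera(name): name is "scene" or "top" or "wrist"; returns the picture (480x640x3 uint8, red, green, blue); there is no depth.
- viewer.camera_info(name): a dict with "intrinsics" (3x3 intrinsics, pixels), "extrinsics" (4x4, takes a point from camera to world coordinates). Camera axes: x right, y down, z forward; pixel columns grow to the right and rows downward; lengths in mm; the calibration is good to about 2 mm. A picture is of the moment at which its call begins: read the wrist's pose just before it. camera_info takes no time and is no camera call; for the wrist camera it gives the pose at the moment of the call.
- env.finish_job(): hands the job in; it is judged then, once.
The state is a dict: "t": time; "joints": joint angles; "qvel": joint speeds; "joint_torque": joint torques, N m; "eef_pos": TCP position; "ee_rot": TCP orientation; "ft_force": force on the tool from outside, world axes, zero at the start; "wrist_torque": the same for the moment, N m; "opening": finger opening in mm; "gripper_force": force on a finger pad.
Only numpy, scipy, OpenCV 4.12 (cv2) and the standard library are available. Lean on these libraries where they do the work, as an engineer would, in place of code of your own. Each camera call takes 0.05 s, during which the arm holds its last target. There are 200 camera calls.

## Working session

There is one attempt and no reset: what is moved stays moved. The work goes in short steps, Python scripts to look and compute and a shell command to move; the robot and the scene stay as the last step left them, time stands still between calls to the robot, and variables do not carry over. Pictures are saved under pics/ and viewed, at most 10 in all, crops included, and the job is handed in when it is done.

```bash
mkdir -p pics; ls; python3 - <<'E'
from rig import env, viewer
import cv2,numpy as np
for n in("scene","top"):
    im=viewer.camera(n); cv2.imwrite(f"pics/{n}0.png",im[...,::-1])
    i=viewer.camera_info(n); print(n,np.round(i["intrinsics"],1).tolist(),np.round(i["extrinsics"],3).tolist())
s=env.get_state(); print(s["t"],s["eef_pos"],s["ee_rot"],s["ft_force"])
E
```

```text
pics
scene [[518.6, 0.0, 334.5], [0.0, 518.6, 238.2], [0.0, 0.0, 1.0]] [[0.682, -0.423, 0.597, -11.649], [-0.731, -0.414, 0.543, -536.688], [0.017, -0.806, -0.591, 701.818], [0.0, 0.0, 0.0, 1.0]]
top [[465.9, 0.0, 317.0], [0.0, 465.9, 237.8], [0.0, 0.0, 1.0]] [[-0.005, -0.995, 0.095, 496.546], [-1.0, 0.004, -0.013, 14.585], [0.012, -0.095, -0.995, 1015.963], [0.0, 0.0, 0.0, 1.0]]
0.1 [227.16690401 472.89487768 230.61129325] [-1.43042324e-04  2.22046857e-01  9.75035730e-01 -7.05533342e-04] [-0.20658346  0.01671509 -0.22963868]
```

View pics/top0.png

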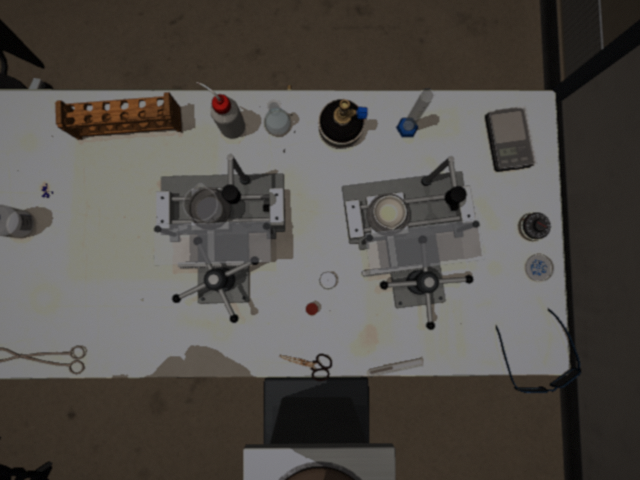

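View pics/scene0.png

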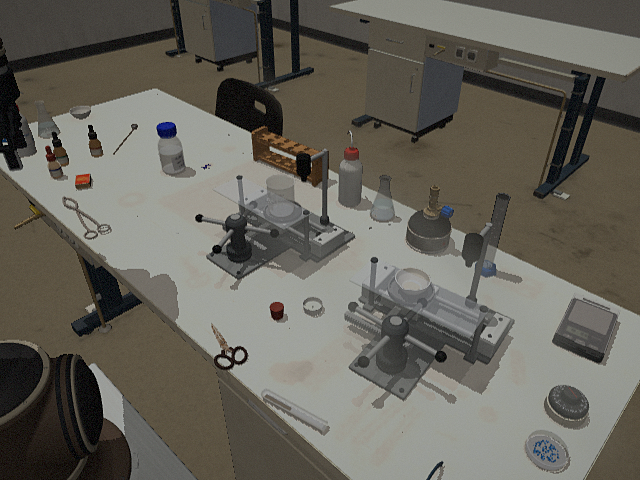

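```bash
cat > h.py <<'E'
import numpy as np,cv2
from rig import env,viewer
def ray(n,p,z,info=None):
    i=info or viewer.camera_info(n);K=np.array(i["intrinsics"]);E=np.array(i["extrinsics"])
    d=E[:3,:3]@np.linalg.inv(K)@[p[0],p[1],1];o=E[:3,3]
    return (o+d*(z-o[2])/d[2])[:2]
E
python3 - <<'E'
from h import *
im=cv2.imread("pics/top0.png");g=cv2.cvtColor(im,cv2.COLOR_BGR2GRAY)
n,l,st,c=cv2.connectedComponentsWithStats((g<42).astype('uint8'))
for k in range(1,n):
    x,y=c[k]
    if 340<x<490 and 180<y<335 and st[k,4]>12: print(c[k].round(1),st[k],ray("top",c[k],86).round(1))
print("holder guess",ray("top",(389.5,212),70))
hsv=cv2.cvtColor(im,cv2.COLOR_BGR2HSV)
cv2.imwrite("pics/crop0.png",cv2.resize(im[170:340,335:495],None,fx=3.5,fy=3.5,interpolation=cv2.INTER_CUBIC))
E
```

```text
[454.6 197.3] [444 186  22  25 365] [ 666.9 -277. ]
[475.1 223.8] [473 222   5   5  21] [ 612.6 -316.9]
[369.  237.7] [367 236   5   4  18] [ 585.3 -101.8]
[363.4 241.6] [362 240   4   4  13] [577.4 -90.3]
[422. 281.] [405 268  34  27 502] [ 498.2 -206.2]
[468.7 278.6] [466 275   7   8  46] [ 502.4 -299.8]
[383.8 284.8] [380 282   8   7  46] [ 491.  -129.7]
[430.1 324.9] [427 322   7   7  43] [ 411.7 -220. ]
holder guess [ 639.62129496 -146.76133692]
```

View pics/crop0.png

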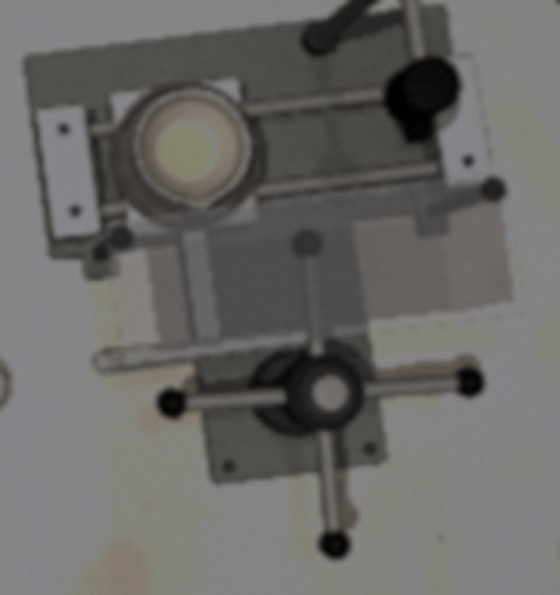

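The dish slide is the right-hand one, with its hub at top-camera pixel (428,282). The ball pixels are (384,285), (469,279) and (430,325), and the dish is at (390,212). That puts the hub at about (497,-215), the near spoke at world angle 183.7°, yaw at about 7.4° and q at about 0.06. I'll move over the entry point with the fingers shut, then turn the tool.

```bash
for i in 1 2 3 4; do :; done
python3 -m crank '[[[0,-0.0255,-0.0274,0,0,0,0],[0,-0.0255,-0.0274,0,0,0,0],[0,-0.0255,-0.0274,0,0,0,0],[0,-0.0255,-0.0274,0,0,0,0],[0,-0.0255,-0.0274,0,0,0,0]]]' 40
python3 -m crank '[[[0,-0.0255,-0.0274,0,0,0,0],[0,-0.0255,-0.0274,0,0,0,0],[0,-0.0255,-0.0274,0,0,0,0],[0,-0.0255,-0.0274,0,0,0,0],[0,-0.0255,-0.0274,0,0,0,0]]]'
python3 -m crank '[[[0,-0.0255,-0.0274,0,0,0,0],[0,-0.0255,-0.0274,0,0,0,0],[0,-0.0255,-0.0274,0,0,0,0],[0,-0.0255,-0.0274,0,0,0,0],[0,-0.0255,-0.0274,0,0,0,0]]]'
python3 -m crank '[[[0,-0.0255,-0.0274,0,0,0,0],[0,-0.0255,-0.0274,0,0,0,0],[0,-0.0255,-0.0274,0,0,0,0],[0,-0.0255,-0.0274,0,0,0,0],[0,-0.0255,-0.0274,0,0,0,0]]]'
python3 -m crank '[[[0,0,0,0,0,0,6.06],[0,0,0,0,0,0,6.06],[0,0,0,0,0,0,6.06],[0,0,0,0,0,0,6.06],[0,0,0,0,0,0,6.06]]]'
python3 -m crank '[[[0,0,0,0,0,0,6.06],[0,0,0,0,0,0,6.06],[0,0,0,0,0,0,6.06],[0,0,0,0,0,0,6.06],[0,0,0,0,0,0,6.06]]]'
python3 - <<'E'
from h import *
from scipy.spatial.transform import Rotation as R
s=env.get_state();q=s["ee_rot"];A=R.from_quat([q[1],q[2],q[3],q[0]]).as_matrix()
print(s["eef_pos"],np.degrees(np.arctan2(A[1,0],A[0,0])),A[:,2].round(3),s["joints"])
i=viewer.camera_info("wrist");im=viewer.camera("wrist");cv2.imwrite("pics/w0.png",im[...,::-1])
np.savez("w0.npz",K=i["intrinsics"],E=i["extrinsics"])
E
```

```text
t: 0.52
eef_pos: [282.8, 292.8, 230.9]
ee_rot: [-0.0, 0.222, 0.975, -0.0]
ft_force: [1.1, 0.7, 0.5]
opening: 25.6
gripper_force: 0.0
t: 0.93
eef_pos: [338.3, 114.1, 231.2]
ee_rot: [0.0, 0.222, 0.975, 0.0]
ft_force: [0.9, -0.4, 0.1]
opening: 0.0
gripper_force: 0.0
t: 1.35
eef_pos: [394.0, -64.8, 231.2]
ee_rot: [0.0, 0.222, 0.975, 0.0]
ft_force: [0.1, 0.6, -0.7]
opening: 0.0
gripper_force: 0.0
t: 1.77
eef_pos: [449.6, -243.6, 230.9]
ee_rot: [-0.0, 0.222, 0.975, 0.0]
ft_force: [0.9, 0.4, 1.4]
opening: -0.1
gripper_force: 0.0
t: 2.18
eef_pos: [449.5, -241.7, 230.7]
ee_rot: [-0.001, 0.472, 0.882, 0.0]
ft_force: [0.4, -0.1, -0.4]
opening: 0.2
gripper_force: 0.0
t: 2.6
eef_pos: [449.5, -241.5, 230.9]
ee_rot: [-0.0, 0.686, 0.728, -0.0]
ft_force: [-0.1, 0.6, 0.4]
opening: -0.3
gripper_force: 0.0
[ 449.52701658 -241.48224839  230.86578385] 93.44073299161292 [-0.001  0.    -1.   ] [-4.92958023e-01  9.86655378e-02 -7.11906367e-02  1.40184345e+00
  2.55235941e-06  1.01778600e+00]
```

View pics/w0.png

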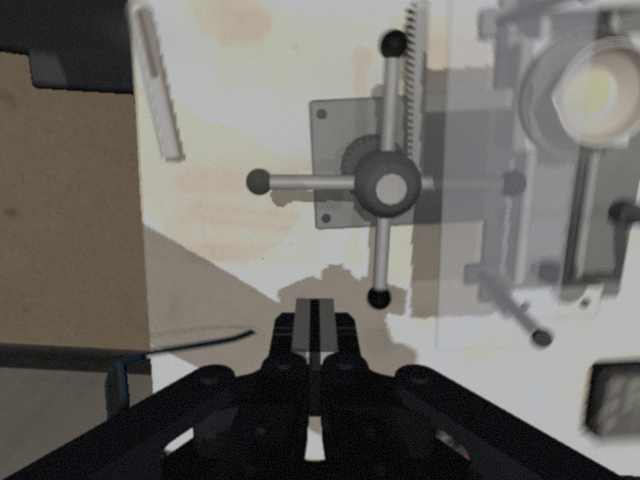

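The wrist view shows the spoke balls at about (394,44), (258,181) and (379,298), with the fingers pointing between the near spoke and the right spoke. I'll cross-check the hub position from these.

```bash
python3 - <<'E'
from h import *
d=np.load("w0.npz");i=dict(intrinsics=d["K"],extrinsics=d["E"])
P=[ray(0,p,86,i) for p in((394,44),(258,181),(379,298),(514,183))]
print(np.round(P,1),(P[0]+P[2])/2,(P[1]+P[3])/2)
for a,b in((0,2),(3,1)):
    v=P[a]-P[b];print(np.degrees(np.arctan2(v[1],v[0])),np.linalg.norm(v))
g=[ray(0,p,116,i) for p in((437,345),(450,0))];v=g[1]-g[0];print("guard edge",np.round(g,1),np.degrees(np.arctan2(v[1],v[0]))-90)
E
```

```text
[[ 489.9 -127.9]
 [ 408.8 -217.2]
 [ 498.8 -298.2]
 [ 580.2 -208.3]] [ 494.34246897 -213.06068198] [ 494.48667375 -212.74856386]
92.97635313545312 170.57269595047947
2.9727503986647976 171.7033258660216
guard edge [[ 536.  -316.6]
 [ 512.2 -108.4]] 6.51368428148335
```

```bash
python3 -m crank '[[[0,0,-0.002,0.033,0,0,0],[0,0,0,0.033,0,0,0],[0,0,0,0.033,0,0,0],[0,0,0,0.033,0,0,0],[0,0,0,0.033,0,0,0]]]'
python3 -m crank '[[[0,0.0045,0,0,0,0,0],[0,0.0045,0,0,0,0,0],[0,0.0043,-0.0012,0,0,0,5],[0,0.0043,-0.0012,0,0,0,5],[0,0.0043,-0.0012,0,0,0,5]]]'
python3 -m crank '[[[0,0.0043,-0.0012,0,0,0,5],[0,0.0043,-0.0012,0,0,0,5],[0,0.0043,-0.0012,0,0,0,5],[0,0.0043,-0.0012,0,0,0,5],[0,0.0043,-0.0012,0,0,0,5]]]'
cat > st.py <<'E'
from h import *
from scipy.spatial.transform import Rotation as R
s=env.get_state();q=s["ee_rot"];A=R.from_quat([q[1],q[2],q[3],q[0]]).as_matrix()
p=A.T[:2,:2]@(s["eef_pos"][:2]-np.array([495.2,-213.6]))
print("yaw",np.degrees(np.arctan2(A[1,0],A[0,0])).round(1),"rel hub in tool",p.round(1),"F",np.round(s["ft_force"],1),s["eef_pos"].round(1))
E
python3 st.py
python3 - <<'E'
from h import *
cv2.imwrite("pics/s1.png",viewer.camera("scene")[200:430,280:560,::-1])
E
```

```text
t: 3.07
eef_pos: [447.4, -241.5, 64.7]
ee_rot: [-0.0, 0.683, 0.731, -0.0]
ft_force: [-0.1, -0.7, 0.5]
opening: -0.2
gripper_force: 0.0
t: 3.48
eef_pos: [444.4, -221.3, 68.6]
ee_rot: [0.002, 0.774, 0.633, -0.001]
ft_force: [-1.7, -6.0, -4.6]
opening: -0.1
gripper_force: 3.4
t: 3.9
eef_pos: [445.9, -198.9, 68.5]
ee_rot: [0.002, 0.893, 0.45, -0.001]
ft_force: [-3.8, -4.9, -3.5]
opening: 0.5
gripper_force: 3.4
yaw 53.5 rel hub in tool [-17.5 -48.4] F [-3.8 -4.9 -3.5] [ 445.9 -198.9   68.5]
```

View pics/s1.png

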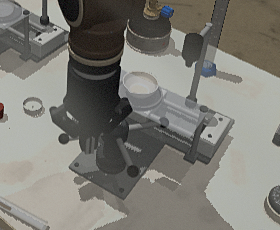

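Pushing works: the wheel has turned about 40° and the carriage has moved. I'll finish this stroke, then back off, lift, swing back 90° and lower behind the next spoke.

```bash
python3 -m crank '[[[0,0.0043,-0.0012,0,0,0,5],[0,0.0043,-0.0012,0,0,0,5],[0,0.0043,-0.0012,0,0,0,5],[0,0.0043,-0.0012,0,0,0,5],[0,0.0043,-0.0012,0,0,0,5]]]'|grep -E "t:|force"
python3 -m crank '[[[0,0.0043,-0.0012,0,0,0,5],[0,0.0043,-0.0012,0,0,0,5],[0,0.0043,-0.0012,0,0,0,5],[0,0.0043,-0.0012,0,0,0,5],[0,0,0,0,0,0,0]]]'|grep -E "t:|force"
python3 st.py
python3 -m crank '[[[0,-0.005,0,0,0,0,0],[0,0,0,0,0,0,0],[0,0,0,-0.015,0,0,0],[0,0,0,-0.017,0,0,0],[0,0,0,-0.017,0,0,0]]]'
python3 st.py
```

```text
t: 4.37
ee_rot: [0.001, 0.969, 0.247, -0.001]
ft_force: [-6.2, -4.6, -0.6]
gripper_force: 3.4
t: 4.78
ee_rot: [0.001, 0.997, 0.076, 0.0]
ft_force: [-4.4, -1.8, 0.7]
gripper_force: 2.2
yaw 8.7 rel hub in tool [-16.3 -48.6] F [-4.4 -1.8  0.7] [ 471.7 -168.    68.4]
t: 5.2
eef_pos: [466.9, -168.7, 116.8]
ee_rot: [-0.0, 0.997, 0.077, 0.001]
ft_force: [0.1, -1.0, 0.3]
opening: -0.1
gripper_force: 0.0
yaw 8.9 rel hub in tool [-21.1 -48.7] F [ 0.1 -1.   0.3] [ 466.9 -168.7  116.8]
```

```bash
python3 -m crank '[[[0,-0.009,0.0026,0,0,0,-6],[0,-0.005,0.0026,0,0,0,-6],[0,-0.005,0.0026,0,0,0,-6],[0,-0.005,0.0026,0,0,0,-6],[0,-0.005,0.0026,0,0,0,-6]]]' >/dev/null
python3 -m crank '[[[0,-0.005,0.0026,0,0,0,-6],[0,-0.005,0.0026,0,0,0,-6],[0,-0.005,0.0026,0,0,0,-6],[0,-0.005,0.0026,0,0,0,-6],[0,-0.005,0.0026,0,0,0,-6]]]' >/dev/null
python3 -m crank '[[[0,-0.005,0.0026,0,0,0,-6],[0,-0.005,0.0026,0,0,0,-6],[0,-0.005,0.0026,0,0,0,-6],[0,-0.005,0.0026,0,0,0,-6],[0,-0.005,0.0026,0,0,0,-6]]]'
python3 st.py
```

```text
t: 6.45
eef_pos: [447.7, -244.4, 116.5]
ee_rot: [0.001, 0.648, 0.761, 0.001]
ft_force: [0.3, -0.4, -0.3]
opening: 0.2
gripper_force: 0.0
yaw 99.1 rel hub in tool [-22.8 -51.7] F [ 0.3 -0.4 -0.3] [ 447.7 -244.4  116.5]
```

```bash
python3 -m crank '[[[0,-0.001,0.0025,0,0,0,0],[0,0,0,0.017,0,0,0],[0,0,0,0.017,0,0,0],[0,0,0,0.015,0,0,0],[0,0.004,0,0,0,0,0]]]'|grep -E "t:|pos|ft_force"
python3 -m crank '[[[0,0.0035,0,0,0,0,0],[0,0.0043,-0.0012,0,0,0,5],[0,0.0043,-0.0012,0,0,0,5],[0,0.0043,-0.0012,0,0,0,5],[0,0.0043,-0.0012,0,0,0,5]]]'|grep -E "t:|pos|ft_force"
python3 -m crank '[[[0,0.0043,-0.0012,0,0,0,5],[0,0.0043,-0.0012,0,0,0,5],[0,0.0043,-0.0012,0,0,0,5],[0,0.0043,-0.0012,0,0,0,5],[0,0.0043,-0.0012,0,0,0,5]]]'|grep -E "t:|pos|ft_force"
python3 -m crank '[[[0,0.0043,-0.0012,0,0,0,5],[0,0.0043,-0.0012,0,0,0,5],[0,0.0043,-0.0012,0,0,0,5],[0,0.0043,-0.0012,0,0,0,5],[0,0.0043,-0.0012,0,0,0,5]]]'|grep -E "t:|pos|ft_force"
python3 st.py
```

```text
t: 6.87
eef_pos: [448.1, -239.9, 64.2]
ee_rot: [-0.002, 0.652, 0.758, -0.0]
ft_force: [-0.7, 0.5, -0.7]
t: 7.28
eef_pos: [443.5, -221.3, 67.5]
ee_rot: [0.002, 0.775, 0.632, -0.001]
ft_force: [-0.8, -6.3, -4.5]
t: 7.7
eef_pos: [445.0, -198.9, 67.4]
ee_rot: [0.001, 0.893, 0.449, -0.001]
ft_force: [-4.4, -5.3, -3.5]
t: 8.12
eef_pos: [455.7, -179.2, 67.3]
ee_rot: [0.001, 0.969, 0.245, -0.001]
ft_force: [-5.4, -4.4, -0.2]
yaw 28.4 rel hub in tool [-18.4 -49. ] F [-5.4 -4.4 -0.2] [ 455.7 -179.2   67.3]
```

```bash
python3 -m crank '[[[0,0.0043,-0.0012,0,0,0,5],[0,0.0043,-0.0012,0,0,0,5],[0,0.0043,-0.0012,0,0,0,5],[0,0.0043,-0.0012,0,0,0,5],[0,0,0,0,0,0,0]]]'|grep -E "t:|force"
python3 st.py
python3 -m crank '[[[0,-0.005,0,0,0,0,0],[0,0,0,0,0,0,0],[0,0,0,-0.015,0,0,0],[0,0,0,-0.017,0,0,0],[0,0,0,-0.017,0,0,0]]]'|grep pos
python3 -m crank '[[[0,-0.009,0.0026,0,0,0,-6],[0,-0.005,0.0026,0,0,0,-6],[0,-0.005,0.0026,0,0,0,-6],[0,-0.005,0.0026,0,0,0,-6],[0,-0.005,0.0026,0,0,0,-6]]]' >/dev/null
python3 -m crank '[[[0,-0.005,0.0026,0,0,0,-6],[0,-0.005,0.0026,0,0,0,-6],[0,-0.005,0.0026,0,0,0,-6],[0,-0.005,0.0026,0,0,0,-6],[0,-0.005,0.0026,0,0,0,-6]]]' >/dev/null
python3 -m crank '[[[0,-0.005,0.0026,0,0,0,-6],[0,-0.005,0.0026,0,0,0,-6],[0,-0.005,0.0026,0,0,0,-6],[0,-0.005,0.0026,0,0,0,-6],[0,-0.005,0.0026,0,0,0,-6]]]'
python3 st.py
```

```text
t: 8.53
ee_rot: [-0.0, 0.997, 0.075, -0.001]
ft_force: [-4.0, 0.2, 0.3]
gripper_force: 2.0
yaw 8.6 rel hub in tool [-17.6 -49.1] F [-4.   0.2  0.3] [ 470.5 -167.6   67.3]
eef_pos: [466.4, -169.1, 116.6]
t: 10.2
eef_pos: [447.3, -244.8, 116.3]
ee_rot: [0.001, 0.649, 0.761, 0.0]
ft_force: [0.8, -0.3, 0.1]
opening: 0.0
gripper_force: 0.0
yaw 99.1 rel hub in tool [-23.3 -52.3] F [ 0.8 -0.3  0.1] [ 447.3 -244.8  116.3]
```

```bash
python3 -m crank '[[[0,-0.001,0.003,0,0,0,0],[0,0,0,0.017,0,0,0],[0,0,0,0.017,0,0,0],[0,0,0,0.015,0,0,0],[0,0.004,0,0,0,0,0]]]'|grep -E "t:|pos|ft_force"
python3 -m crank '[[[0,0.0035,0,0,0,0,0],[0,0.0043,-0.0012,0,0,0,5],[0,0.0043,-0.0012,0,0,0,5],[0,0.0043,-0.0012,0,0,0,5],[0,0.0043,-0.0012,0,0,0,5]]]'|grep -E "t:|pos|ft_force"
python3 -m crank '[[[0,0.0043,-0.0012,0,0,0,5],[0,0.0043,-0.0012,0,0,0,5],[0,0.0043,-0.0012,0,0,0,5],[0,0.0043,-0.0012,0,0,0,5],[0,0,0,0,0,0,0]]]'|grep -E "t:|pos|ft_force"
python3 st.py
python3 -m crank '[[[0,0.0009,-0.0002,0,0,0,1],[0,0.0009,-0.0002,0,0,0,1],[0,0.0009,-0.0002,0,0,0,1],[0,0.0009,-0.0002,0,0,0,1],[0,0.0009,-0.0002,0,0,0,1]]]'|grep -E "t:|pos|ft_force"
python3 st.py
```

```text
t: 10.62
eef_pos: [448.1, -240.2, 64.1]
ee_rot: [-0.002, 0.652, 0.758, -0.0]
ft_force: [-1.3, -0.2, 0.2]
t: 11.03
eef_pos: [443.5, -221.5, 67.4]
ee_rot: [0.002, 0.775, 0.632, -0.001]
ft_force: [-1.5, -6.8, -5.4]
t: 11.45
eef_pos: [444.2, -202.8, 67.4]
ee_rot: [0.001, 0.872, 0.489, -0.001]
ft_force: [-2.8, -3.0, -3.2]
yaw 58.5 rel hub in tool [-17.4 -49.1] F [-2.8 -3.  -3.2] [ 444.2 -202.8   67.4]
t: 11.87
eef_pos: [445.3, -198.8, 67.2]
ee_rot: [0.0, 0.892, 0.452, -0.001]
ft_force: [-5.6, -3.3, 0.8]
yaw 53.8 rel hub in tool [-17.6 -49. ] F [-5.6 -3.3  0.8] [ 445.3 -198.8   67.2]
```

```bash
python3 -m crank '[[[0,0.0009,-0.0002,0,0,0,1],[0,0.0009,-0.0002,0,0,0,1],[0,0.0009,-0.0002,0,0,0,1],[0,0.0009,-0.0002,0,0,0,1],[0,0.0009,-0.0002,0,0,0,1]]]'|grep -E "t:|pos|ft_force"
python3 st.py
python3 -m crank '[[[0,0.0009,-0.0002,0,0,0,1],[0,0.0009,-0.0002,0,0,0,1],[0,0.0009,-0.0002,0,0,0,1],[0,0,0,0,0,0,0],[0,0,0,0,0,0,0]]]'|grep -E "t:|pos|ft_force"
python3 st.py
```

```text
t: 12.28
eef_pos: [446.9, -194.3, 67.1]
ee_rot: [0.0, 0.911, 0.413, -0.001]
ft_force: [-6.4, -3.1, 1.6]
yaw 48.8 rel hub in tool [-17.3 -49. ] F [-6.4 -3.1  1.6] [ 446.9 -194.3   67.1]
t: 12.7
eef_pos: [447.9, -192.1, 67.1]
ee_rot: [0.0, 0.921, 0.389, -0.002]
ft_force: [-7.7, -2.9, 2.0]
yaw 45.8 rel hub in tool [-17.6 -49. ] F [-7.7 -2.9  2. ] [ 447.9 -192.1   67.1]
```

```bash
for k in 1; do
python3 -m crank '[[[0,0.0009,-0.0002,0,0,0,1],[0,0.0009,-0.0002,0,0,0,1],[0,0,0,0,0,0,0],[0,0,0,0,0,0,0],[0,0,0,0,0,0,0]]]'|grep -E "ft_force"
done
python3 st.py
python3 -m crank '[[[0,0.0009,-0.0002,0,0,0,1],[0,0.0009,-0.0002,0,0,0,1],[0,0,0,0,0,0,0],[0,0,0,0,0,0,0],[0,0,0,0,0,0,0]]]'|grep -E "ft_force"
python3 st.py
```

```text
ft_force: [-12.4, -7.9, 4.3]
yaw 43.7 rel hub in tool [-19.2 -48.7] F [-12.4  -7.9   4.3] [ 447.6 -191.7   67.1]
ft_force: [-17.5, -13.6, 6.2]
yaw 41.7 rel hub in tool [-21.  -48.4] F [-17.5 -13.6   6.2] [ 447.3 -191.4   67.1]
```

The finger has stalled at 22 N, at the expected angle, so the carriage should be against the stop. Backing off, lifting and checking.

```bash
python3 -m crank '[[[0,-0.005,0,0,0,0,0],[0,-0.004,0,0,0,0,0],[0,0,0,-0.03,0,0,0],[0,0,0,-0.035,0,0,0],[0,0,0,-0.035,0,0,0]]]'|grep -E "t:|pos|ft_force"
python3 -m crank '[[[0,-0.03,-0.02,-0.03,0,0,0],[0,-0.03,-0.02,-0.03,0,0,0],[0,-0.03,-0.02,0,0,0,0],[0,-0.03,-0.02,0,0,0,0],[0,0,0,0,0,0,0]]]'|grep -E "t:|pos|ft_force"
python3 - <<'E'
from h import *
im=viewer.camera("top")[...,::-1].copy();cv2.imwrite("pics/t2f.png",im)
a=cv2.resize(im[170:340,335:495],None,fx=3.5,fy=3.5,interpolation=cv2.INTER_CUBIC);cv2.imwrite("pics/t2.png",a)
b=viewer.camera("scene")[200:400,300:540,::-1];cv2.imwrite("pics/s2.png",cv2.resize(b,None,fx=3,fy=3))
E
```

```text
t: 13.95
eef_pos: [444.7, -194.1, 168.0]
ee_rot: [-0.0, 0.934, 0.357, 0.0]
ft_force: [0.8, -0.7, 0.1]
t: 14.37
eef_pos: [306.4, -213.5, 221.7]
ee_rot: [0.001, 0.935, 0.356, 0.001]
ft_force: [1.3, 0.3, -0.2]
```

View pics/t2.png

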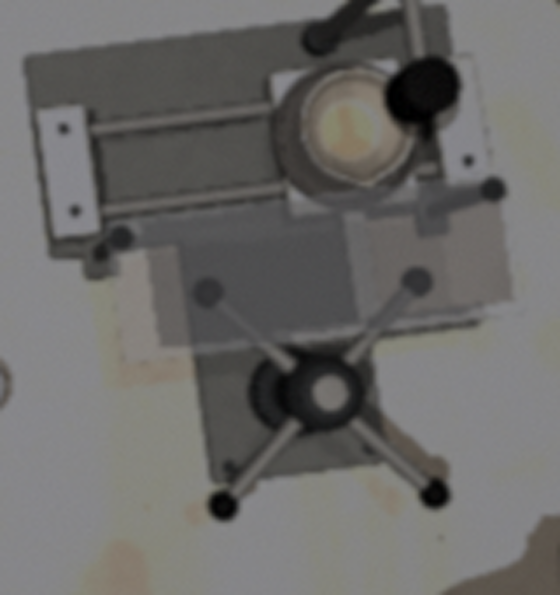

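View pics/s2.png

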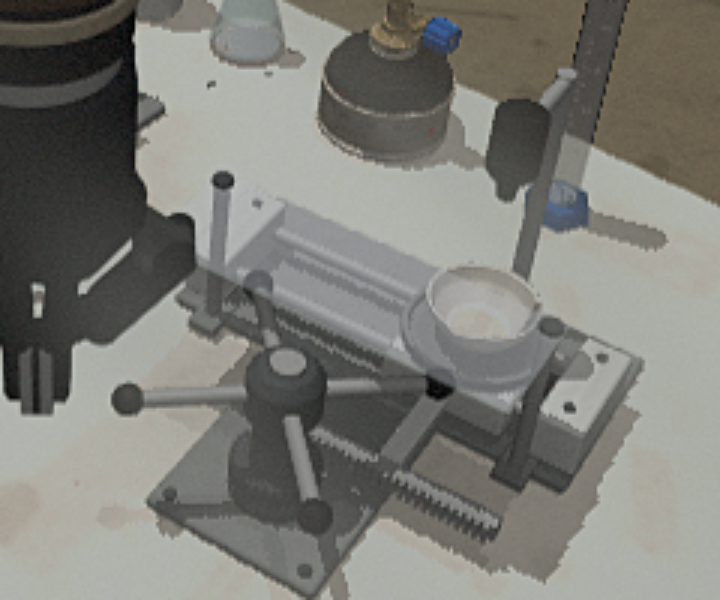

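The dish has moved to crop (356,126), beside the probe at (425,90), which appears offset because it stands higher. I'll quantify the final wheel angle and the dish travel.

```bash
python3 - <<'E'
from h import *
def balls(f):
    g=cv2.cvtColor(cv2.imread(f),cv2.COLOR_BGR2GRAY)
    n,l,st,c=cv2.connectedComponentsWithStats((g<42).astype('uint8'))
    H=np.array([495.2,-213.6]);H=np.array([496.7,-214.8])
    for k in range(1,n):
        if 25<st[k,4]<80 and 340<c[k][0]<490 and 260<c[k][1]<335:
            v=ray("top",c[k],86)-H;print(f,c[k].round(1),np.degrees(np.arctan2(v[1],v[0])).round(1),np.linalg.norm(v).round(1))
balls("pics/top0.png");balls("pics/t2f.png")
for f,box in(("pics/top0.png",(365,190,415,232)),("pics/t2f.png",(414,184,450,232))):
    x0,y0,x1,y1=box;im=cv2.imread(f)[y0:y1,x0:x1].astype(int)
    g=((im[...,2]-im[...,0]>12)&(im[...,2]>120)).astype('uint8')
    c=max(cv2.findContours(g,0,1)[0],key=cv2.contourArea);(e,r)=cv2.minEnclosingCircle(c);p=np.array(e)+[x0,y0];print(p,r,ray("top",p,60))
E
```

```text
pics/top0.png [468.7 278.6] -86.2 85.2
pics/top0.png [383.8 284.8] 93.9 85.3
pics/top0.png [430.1 324.9] -176.5 85.2
pics/t2f.png [458.9 310.7] -132.3 85.5
pics/t2f.png [398.2 313.9] 137.7 85.5
[390.29268265 211.14634132] 11.379789352416992 [ 642.91909175 -150.15196352]
[437.         205.39999962] 11.574209213256836 [ 654.70632495 -247.83027895]
```

```bash
python3 -c "
from rig import env
print(env.finish_job())"
```

```text
the job is handed in; nothing more can be done
None
```

The dish slide is wound fully home against its stop (wheel about 4.0 rad, dish moved 98 mm to under the probe), the arm is clear, the beaker slide was left alone, and the job is handed in.

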